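# Lay the half cheeses down, labels up

## Robot

A 7-joint arm with a two-finger parallel gripper is mounted at the origin on the work surface. World frame = base frame: x ahead of the robot, y to its left, z up, the work surface at z = 0. Lengths are in mm, angles in rad, forces in N, time in s.
With the tool pointing down it reaches from about 400 to 875 mm from the base axis. Payload 4.4 kg.
Tool frame: the origin (TCP) lies at the very end of the fingers, on their centre line; the grasp point (between the pads) lies 19 mm behind it (ctrl.grasp_offset is the distance from the TCP to the grasp point, in mm); z points along the fingers, y is the line along which they close (so a half turn about z gives the same grasp; the last joint's range is limited). The gripper opens to 85 mm and grips with 20 to 120 N. Pads are 22 mm wide; open, the fingers measure 114 mm over their backs; the gripper's body (76 mm by 85 mm) begins 54 mm behind the grasp point. The pads swing forward as they close: fully open they stand 13 mm farther back than shut.
Start: joints at [-1.416, 0.628, 0.038, 1.517, -0.027, 0.996, -0.02], TCP at [142.33, 634.24, 194.813] pointing down, gripper open.
Joint ranges: [-3.06, 3.06], [-0.37, 2.12], [-1.25, 1.32], [0.18, 2.47], [-1.1, 4.24], [0.23, 1.98], [-2.94, 2.94]. Speed limits (rad/s): [2.57, 2.57, 3.14, 3.14, 3.14, 3.14, 3.14].

## Interface

Orientations are given as [roll, pitch, yaw] about the fixed x, y, z axes, in that order (R = Rz(yaw) Ry(pitch) Rx(roll)).
In Python, from cell import status, cams, ctrl gives the robot as it stands.
- The arm moves only by the tool move_arm, never from a script. Its argument "plan" is a list of rows, each a list of 3 entries, a list of its own where there are three numbers: the shift along the world's x, y, z in mm, then the turn, a rotation vector about the world's x, y, z in degrees, then the opening, from 0 (shut) to 1 (fully open). In form: [[[x, y, z], [wx, wy, wz], gripper], ...]. A call has 1 to 10 rows; each row shifts and turns the commanded pose from where the row before left it; what a row does not reach is not made up. A row lasts 1/8 s, in which the tool goes at most 62.5 mm and 10.7 degrees, less where a joint would pass 70% of its speed; a pose out of reach is approached as far as the arm can. A call with a gripper value outside its range is refused whole. The fingers move at their own pace and stop on an object; the grip force is fixed at half the most. Time passes only in rows, so rows that do not move let the fingers close. It gives the time, the measured TCP pose, the force, the opening and the grip force at its end, in the units of the state.
- status.read_state(): the state, without advancing time (a new reading comes with each control period).
- cams.get_image(name): name is "scene" or "top" or "wrist"; returns the picture (480x640x3 uint8, blue, green, red); there is no depth.
- cams.camera_params(name): a dict with "K" (3x3 intrinsics, pixels), "k1" (the pictures are not rectified: a ray, as slopes to the right and down, at radius r is drawn at 1 + k1 r^2 times it, then the intrinsics apply), "pose" (4x4, takes a point from camera to world coordinates); the wrist camera has in their place "tool_from_camera" (4x4, takes a point from camera to tool coordinates, whose origin is the TCP and whose axes are the flange's). Camera axes: x right, y down, z forward; pixel columns grow to the right and rows downward; lengths in mm; the calibration is good to about 2 mm. A picture is of the moment at which its call begins: read the wrist's pose just before it. camera_params takes no time and is no camera call.
- ctrl.finish_job(): hands the job in; it is judged then, once.
The state is a dict: "clock": time; "qpos": joint angles; "qd": joint speeds; "tau": joint torques, N m; "eef_pos": TCP position; "tool_rot": TCP orientation; "force": force on the tool from outside, world axes, zero at the start; "torque": the same for the moment, N m; "width": finger opening in mm; "gripper_force": force on a finger pad.
Only numpy, scipy, OpenCV 4.12 (cv2) and the standard library are available. Lean on these libraries where they do the work, as an engineer would, in place of code of your own. Each camera call takes 0.05 s, during which the arm holds its last target. There are 200 camera calls.

## Task

On the cheese stall two half cheeses stand on their cut faces on the wooden board. Tip each one over by pushing gently with the fingertips near the top of its labelled side, so that both end up lying flat on the board with the paper label facing up. Do not pinch or lift the cheeses, and leave the jars and the small wrapped cheese undisturbed where they are.

Things in the scene. Friction and masses are not known exactly. Their poses are not given: they have to be found in the camera images.
- amber_half: half cheese wheel, amber rind; white and dark blue label on one face, turned over the rim's top as a blue strip 14 mm wide. Standing on its flat cut face: 160 mm wide (y), 46 mm thick (x), 80 mm high at mid rim; about 0.5 kg. Origin: middle of the cut face. Its z runs from there to the top of the rim, its x squarely out of the labelled face (up once laid right). 
- grey_half: half cheese wheel, grey-brown rind; white and dark red label on one face, turned over the rim's top as a red strip 14 mm wide. Standing on its flat cut face: 160 mm wide (y), 46 mm thick (x), 80 mm high at mid rim; about 0.5 kg. Origin: middle of the cut face. Its z runs from there to the top of the rim, its x squarely out of the labelled face (up once laid right). 
- amber_half_mid (a point): middle of the amber half cheese, 34 mm from the cut face along z; 34 mm above the board while it stands, 23 mm when it lies flat. Pushed level on a large face at 50 mm or more above the board (some 2 N) it tips over the lower edge of the face away from the push; pushed low it slides; tilted past about 35 degrees it falls over by itself
- grey_half_mid (a point): middle of the grey-brown half cheese; the same point and the same behaviour as the amber one
- board: brown wooden board fixed on the table, 360 mm along its x, 540 mm along its y, 22 mm thick (top at z = 0.022). Origin: centre of its underside, z up. The half cheeses stand on it about 130 mm either side of its middle (y), one label facing roughly along +x, the other along -x, turned by up to 30 degrees
- jar_board: small loose jar with a green lid standing on the board between the half cheeses, 56 mm across, 60 mm high; to be left alone. Origin: centre of its underside
- jar_side: a like jar standing on the table beside the board at its +y side; to be left alone. Origin: centre of its underside
- wrapped: small whole round cheese in white wrapping with a yellow label, 90 mm across, 40 mm high, on the table beside the board at its -y side; to be left alone. Origin: centre of its underside
There are look-alikes about, which are no part of the job. What is meant by the amber_half is not pink, turquoise or yellow, and is the larger of those in its own colour.

How it is judged (in metres and radians):
At the end, for the whole second after the job is handed in: both half cheeses lie flat and still on the board, labelled face up (within 0.12 rad), the middle of each over the board (its centre at least 10 mm inside the edges) and at the height of a cheese lying flat on it (16 to 30 mm above the board) (angle between each of amber_half, grey_half's own x axis and vertical below 0.12 rad and height (world z) of amber_half_mid between 0.038 and 0.052 m and x of amber_half_mid in the frame of board between -0.17 and 0.17 m and y of amber_half_mid in the frame of board between -0.26 and 0.26 m and linear speed of each of amber_half, grey_half below 0.02 m/s and height (world z) of grey_half_mid between 0.038 and 0.052 m and x of grey_half_mid in the frame of board between -0.17 and 0.17 m and y of grey_half_mid in the frame of board between -0.26 and 0.26 m); the robot touches nothing.
It fails at once if a half cheese is lifted (its middle rises above 85 mm over the table; tipping takes it to about 65 mm) (height (world z) of any of amber_half_mid, grey_half_mid above 0.085 m).
It fails at once if a half cheese is pinched or pushed hard (over 25 N between it and the fingers) (contact force between the fingers and amber_half above 25 N or contact force between the fingers and grey_half above 25 N).
It fails at once if a jar or the wrapped cheese is shifted more than 20 mm or tipped (distance of any of jar_board, jar_side, wrapped from where it was at the start of the episode above 0.02 m or angle between any of jar_board, jar_side, wrapped's own z axis and vertical above 0.3 rad).
It also fails if it takes over 40 s, if anything falls off the work surface, if the arm or the gripper's body presses on something with over 40 N, if the wrist force passes 120 N, or if a joint passes its speed limit or range.

## Working session

There is one attempt and no reset: what is moved stays moved. The work goes in short steps, Python scripts to look and compute and a tool call to move; the robot and the scene stay as the last step left them, time stands still between calls to the robot, and variables do not carry over. Pictures are saved under pics/ and viewed, at most 10 in all, crops included, and the job is handed in when it is done.

Besides the shell and the picture viewer there is one more tool, called as name([rows], argument=value, ...), one row to a line, values as JSON. move_arm: Moves the arm, as the interface text tells. Its arguments: {"type":"object","properties":{"plan":{"type":"array","items":{"type":"array"}}},"required":["plan"]}

```bash
mkdir -p pics
python3 - <<'E'
from cell import status,cams,ctrl
import cv2
for n in("top","scene"):
    cv2.imwrite(f"pics/{n}1.png",cams.get_image(n)); p=cams.camera_params(n); print(n,p)
print(cams.camera_params("wrist"))
print(status.read_state())
E
```

```text
top {'K': array([[560.29058664,   0.        , 333.44486928],
       [  0.        , 560.29058664, 241.06208568],
       [  0.        ,   0.        ,   1.        ]]), 'k1': -0.12545912630561054, 'pose': array([[ 1.07892780e-02, -9.80416268e-01,  1.96640619e-01,
         2.36918264e+02],
       [-9.99934185e-01, -9.81134161e-03,  5.94673168e-03,
         2.14818191e+01],
       [-3.90096420e-03, -1.96691838e-01, -9.80457599e-01,
         1.49910258e+03],
       [ 0.00000000e+00,  0.00000000e+00,  0.00000000e+00,
         1.00000000e+00]])}
scene {'K': array([[461.31309848,   0.        , 324.20078938],
       [  0.        , 461.31309848, 241.93757364],
       [  0.        ,   0.        ,   1.        ]]), 'k1': -0.11908208313292096, 'pose': array([[ 3.46305251e-01,  7.32815236e-01, -5.85708548e-01,
         1.16019540e+03],
       [ 9.38058849e-01, -2.77736332e-01,  2.07142767e-01,
        -2.18280006e+02],
       [-1.08751681e-02, -6.21163715e-01, -7.83605366e-01,
         9.29975463e+02],
       [ 0.00000000e+00,  0.00000000e+00,  0.00000000e+00,
         1.00000000e+00]])}
{'K': array(
[... 523 characters left out ...]
00000000e+00]])}
{'clock': 0.1, 'qpos': array([-1.41576694,  0.62925686,  0.03846056,  1.5182366 , -0.02702278,
        0.99627849, -0.02002071]), 'qd': array([ 0.00091998, -0.00287696,  0.00071622, -0.00171983,  0.00134628,
       -0.00015686,  0.00144106]), 'tau': array([ 2.94971658e-03, -5.64530289e+01,  1.23049323e+00, -1.93973958e+01,
        1.13376442e-02,  5.35626663e-03,  1.17268478e-06]), 'eef_pos': array([142.21668547, 633.63996867, 193.9893143 ]), 'tool_rot': array([-3.13993155e+00,  6.19274240e-06,  2.92071809e+00]), 'force': array([ 0.68567883, -0.1692355 ,  0.29140808]), 'torque': array([-0.02677623,  0.02612491,  0.01712591]), 'gripper_force': 0.0, 'width': 85.08615132643854}
```

View pics/top1.png

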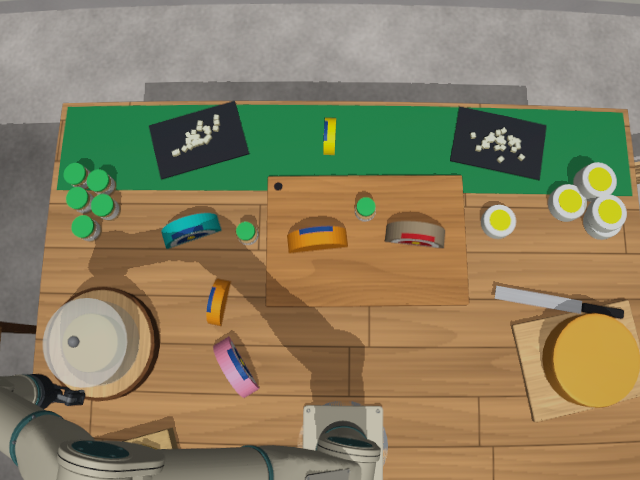

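View pics/scene1.png

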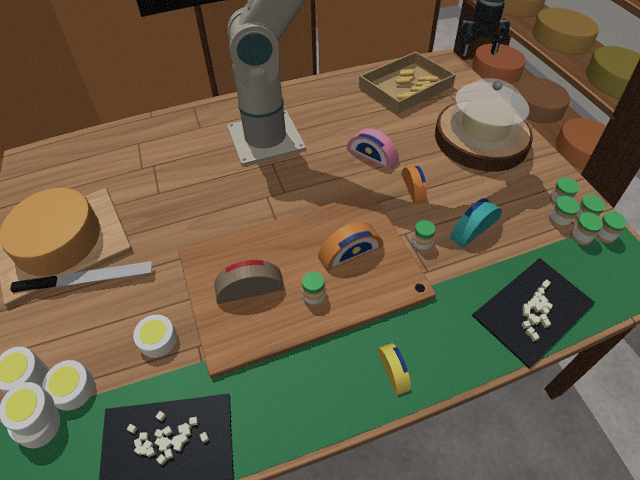

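The two ambers are at top (317,237), which is large and on the board, and (217,302), which is small and off the board. The first fits amber_half. Grey_half is at (415,234), with its label facing the robot (-x). The amber label faces +x. I'll check both in one crop and measure the strips.

```bash
cat > h.py <<'E'
import cv2,numpy as np
from cell import status,cams,ctrl
def ray(n,uv):
    p=cams.camera_params(n);K=p["K"];D=np.array([p["k1"],0,0,0.])
    q=cv2.undistortPoints(np.float64(uv).reshape(-1,1,2),K,D).reshape(-1,2)
    T=p["pose"];d=np.c_[q,np.ones(len(q))]@T[:3,:3].T
    return T[:3,3],d
def onplane(n,uv,z):
    o,d=ray(n,uv);s=(z-o[2])/d[:,2:];return o+s*d
def mask(img,col,box):
    h=cv2.cvtColor(img,cv2.COLOR_BGR2HSV);H,S,V=[h[...,i].astype(int) for i in range(3)]
    m={"blue":(H>100)&(H<130)&(S>120),"red":((H<6)|(H>172))&(S>150)&(V>60),"green":(H>50)&(H<75)&(S>150)}[col]
    o=np.zeros(m.shape,bool);x0,y0,x1,y1=box;o[y0:y1,x0:x1]=m[y0:y1,x0:x1];return o
E
python3 - <<'E'
from h import *
t=cv2.imread("pics/top1.png");s=cv2.imread("pics/scene1.png")
c=np.vstack([cv2.resize(t[190:270,270:460],(760,320),interpolation=2),cv2.resize(s[205:315,200:400],(760,280) if 0 else (509,280),interpolation=2) if 0 else np.hstack([cv2.resize(s[205:315,200:400],(509,280),interpolation=2),np.zeros((280,251,3),np.uint8)])])
cv2.imwrite("pics/crop1.png",c)
def strip(n,img,col,box,z):
    m=mask(img,col,box);cnt,_=cv2.findContours(m.astype(np.uint8),0,2)
    k=max(cnt,key=cv2.contourArea);mm=np.zeros(m.shape,np.uint8);cv2.drawContours(mm,[k],-1,1,-1)
    uv=np.argwhere(mm)[:,::-1];P=onplane(n,uv,z)[:,:2]
    r=cv2.minAreaRect(P.astype(np.float32));u,S,v=np.linalg.svd(P-P.mean(0),full_matrices=False)
    print(n,col,len(uv),P.mean(0).round(1),[np.round(x,1) for x in r],"dir deg",np.degrees(np.arctan2(v[0,1],v[0,0])).round(1))
strip("top",t,"blue",(285,220,350,255),101)
strip("scene",s,"blue",(320,215,385,240),101)
strip("scene",s,"red",(210,250,290,280),101)
strip("top",t,"red",(385,215,445,250),101)
strip("top",t,"green",(350,190,380,222),82)
strip("scene",s,"green",(298,268,330,292),82)
print(onplane("top",[[267,177],[463,176],[467,305],[266,305]],22).round(0))
E
```

```text
top blue 130 [547.4  76.5] [array([547.3,  77.2]), array([11.9, 82.2]), np.float64(6.6)] dir deg -83.7
scene blue 86 [550.   81.8] [array([549.9,  80.9]), array([60.1, 12.8]), np.float64(88.7)] dir deg -90.6
scene red 175 [ 536.  -187.5] [array([ 536.3, -188.1]), array([84.4, 20.2]), np.float64(83.4)] dir deg -96.6
top red 161 [ 531.6 -184.8] [array([ 531.6, -184.9]), array([85.1, 14.2]), np.float64(83.1)] dir deg -96.2
top green 257 [614.3 -52.6] [array([614.2, -52.7]), array([45.9, 44.6]), np.float64(0.6)] dir deg 168.9
scene green 3 [645.3 -60.8] [array([645.3, -61.1]), array([3.4, 1.6]), np.float64(20.3)] dir deg 16.0
[[ 712.  216.   22.]
 [ 721. -327.   22.]
 [ 364. -325.   22.]
 [ 359.  207.   22.]]
```

View pics/crop1.png

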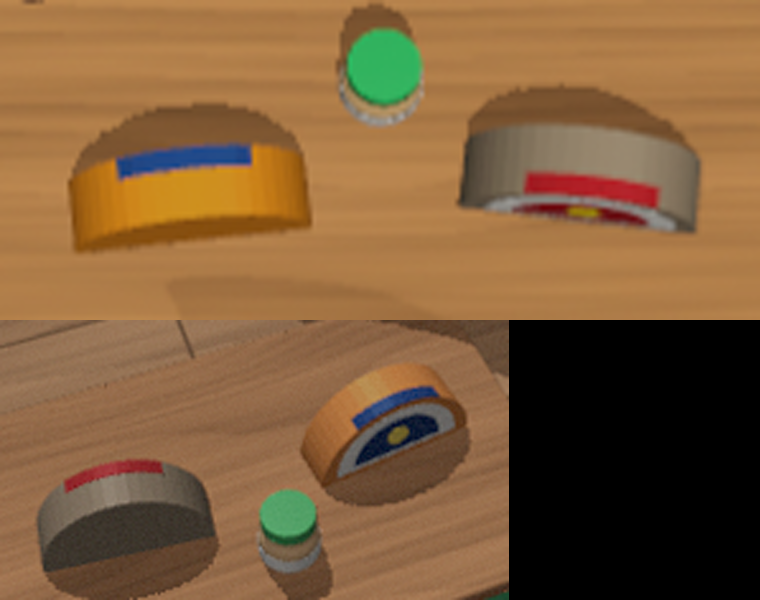

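The crop confirms both. The large amber half's blue and white label faces +x, with its face centre near (555,79). The grey half's red label faces -x, with its face centre near (527,-185). Standing spacing and the board fit. I'll shut the fingers, go up and move across to the +x side of the amber half.

move_arm([
  [[0,0,40],[0,0,0],0],
  [[0,0,40],[0,0,0],0],
  [[20,-20,20],[0,0,0],0],
  [[30,-37,0],[0,0,2],0],
  [[31,-37,0],[0,0,2],0],
  [[31,-37,0],[0,0,2],0],
  [[31,-37,0],[0,0,2],0],
  [[31,-37,0],[0,0,2],0],
  [[31,-37,0],[0,0,2],0],
  [[31,-37,0],[0,0,2],0],
])

```text
clock: 1.35
eef_pos: [379.0, 353.7, 294.6]
tool_rot: [-3.141, -0.0, -3.117]
force: [1.1, 1.5, -0.6]
width: -0.1
gripper_force: 0.0
```

move_arm([
  [[31,-37,0],[0,0,2],0],
  [[31,-37,0],[0,0,2],0],
  [[31,-37,0],[0,0,1],0],
  [[31,-37,0],[0,0,0],0],
  [[31,-37,0],[0,0,0],0],
  [[32,-38,0],[0,0,0],0],
  [[30,-30,0],[0,0,0],0],
  [[15,-17,0],[0,0,0],0],
  [[0,0,0],[0,0,0],0],
])

```text
clock: 2.48
eef_pos: [610.4, 84.2, 294.2]
tool_rot: [-3.141, -0.001, -3.033]
force: [-0.4, 1.0, -0.9]
width: 0.0
gripper_force: 0.0
```

move_arm([
  [[0,0,-45],[0,0,0],0],
  [[0,0,-45],[0,0,0],0],
  [[0,0,-45],[0,0,0],0],
  [[0,0,-35],[0,0,0],0],
  [[0,0,-25],[0,0,0],0],
  [[0,0,-15],[0,0,0],0],
  [[0,0,0],[0,0,0],0],
])

```text
clock: 3.35
eef_pos: [609.1, 86.6, 84.3]
tool_rot: [3.141, -0.002, -3.029]
force: [-0.8, -0.5, 0.4]
width: -0.3
gripper_force: 0.0
```

Run:
```python
from h import *
print(status.read_state()["eef_pos"])
s=cams.get_image("scene");w=cams.get_image("wrist")
cv2.imwrite("pics/c2.png",np.hstack([cv2.resize(s[120:320,200:440],(480,400)),cv2.resize(w,(320,240)) if 0 else cv2.resize(w,(320,400))]))
```

```text
[609.1258115   86.62878144  84.27493324]
```

View pics/c2.png

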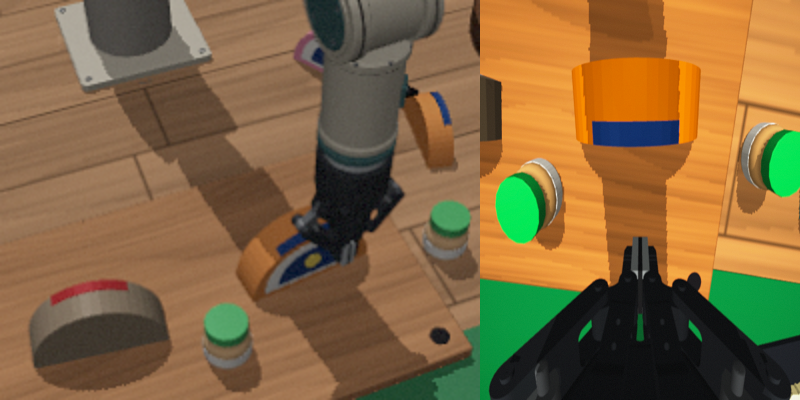

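The wrist view shows the shut fingers square to the blue label side, centred on it and clear of both jars. I'll push gently toward -x.

move_arm([
  [[-10,-1,0],[0,0,0],0],
  [[-10,-1,0],[0,0,0],0],
  [[-8,-1,0],[0,0,0],0],
  [[-5,-1,0],[0,0,0],0],
  [[-4,0,0],[0,0,0],0],
  [[-4,-1,0],[0,0,0],0],
  [[-4,0,0],[0,0,0],0],
  [[-4,0,0],[0,0,0],0],
  [[-4,-1,0],[0,0,0],0],
])

```text
clock: 4.58
eef_pos: [557.1, 79.3, 84.8]
tool_rot: [3.142, -0.0, -3.031]
force: [-0.8, 0.1, -0.4]
width: -0.2
gripper_force: 0.0
```

move_arm([
  [[-4,0,0],[0,0,0],0],
  [[-4,-1,0],[0,0,0],0],
  [[-4,0,0],[0,0,0],0],
  [[-4,0,0],[0,0,0],0],
  [[-4,-1,0],[0,0,0],0],
])

```text
clock: 5.2
eef_pos: [537.1, 77.4, 84.8]
tool_rot: [3.141, -0.0, -3.031]
force: [0.7, -0.4, 0.7]
width: -0.2
gripper_force: 0.0
```

Run:
```python
from h import *
s=status.read_state();print(s["eef_pos"],s["force"])
s=cams.get_image("scene");w=cams.get_image("wrist")
cv2.imwrite("pics/c3.png",np.hstack([cv2.resize(s[120:320,200:440],(480,400)),cv2.resize(w,(320,400))]))
```

```text
[537.06252961  77.35772065  84.81958357] [ 0.7084975  -0.3656496   0.66739785]
```

View pics/c3.png

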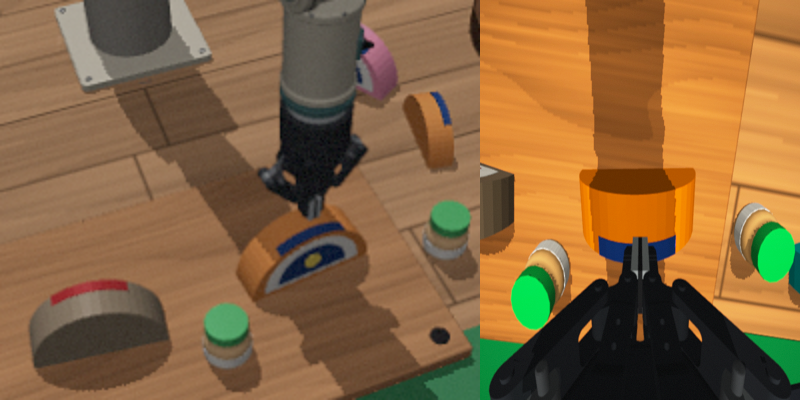

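Run:
```python
from h import *
p=cams.camera_params("scene");T=np.linalg.inv(p["pose"])
def pr(n,P):
    p=cams.camera_params(n);T=np.linalg.inv(p["pose"])
    return cv2.projectPoints(np.float64([P]),cv2.Rodrigues(T[:3,:3])[0],T[:3,3],p["K"],np.array([p["k1"],0,0,0.]))[0].ravel().round(0)
for P in([609,87,84],[537,77,85],[537,77,105],[548,77,102],[532,75,102]):print(P,pr("scene",P),pr("top",P))
s=cams.get_image("scene");t=cams.get_image("top")
cv2.imwrite("pics/c4.png",np.hstack([cv2.resize(s[180:290,310:410],(400,440),interpolation=2),cv2.resize(t[180:290,270:370],(400,440),interpolation=2)]))
st=status.read_state();print(st["eef_pos"],st["force"],st["torque"],st["tau"])
```

```text
[609, 87, 84] [370. 258.] [312. 208.]
[537, 77, 85] [354. 236.] [315. 235.]
[537, 77, 105] [354. 231.] [315. 233.]
[548, 77, 102] [356. 235.] [315. 229.]
[532, 75, 102] [353. 230.] [316. 235.]
[537.42545998  77.1884499   84.86941894] [ 0.39100569 -0.19925557  0.33896906] [-0.01651601  0.02904181 -0.02571786] [ 4.12603113e-03 -4.98170221e+01  1.94744915e+00 -1.26508918e+01
  9.52852133e-03  2.53513997e-02  4.58958202e-04]
```

View pics/c4.png

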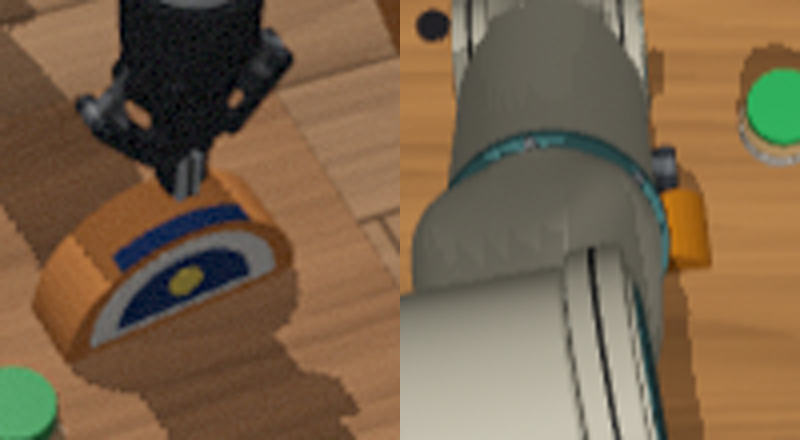

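The picture shows the amber half unmoved. The fingertips at scene (357,229) hang over its top strip, about 28–30 mm higher than the reported TCP would project (354,236), and the wrist view agrees. The measured force is about zero. The real tip is therefore about 30 mm short of the TCP, so I'll back off and come in 30 mm lower.

move_arm([
  [[0,0,20],[0,0,0],0],
  [[25,3,0],[0,0,0],0],
  [[30,3,0],[0,0,0],0],
  [[20,2,0],[0,0,0],0],
  [[0,0,-20],[0,0,0],0],
  [[0,0,-20],[0,0,0],0],
  [[0,0,-10],[0,0,0],0],
  [[0,0,0],[0,0,0],0],
])

```text
clock: 6.4
eef_pos: [611.9, 85.1, 54.2]
tool_rot: [-3.141, -0.001, -3.031]
force: [0.3, -0.3, 0.7]
width: -0.1
gripper_force: 0.0
```

Run:
```python
from h import *
st=status.read_state();print(st["eef_pos"],st["force"])
P=st["eef_pos"];p=cams.camera_params("scene");T=np.linalg.inv(p["pose"])
for dz in(0,30):print(cv2.projectPoints(np.float64([P+[0,0,dz]]),cv2.Rodrigues(T[:3,:3])[0],T[:3,3],p["K"],np.array([p["k1"],0,0,0.]))[0].ravel())
s=cams.get_image("scene");w=cams.get_image("wrist")
cv2.imwrite("pics/c5.png",np.hstack([cv2.resize(s[180:290,310:410],(400,440),interpolation=2),cv2.resize(w[200:420,220:420],(400,440))]))
```

```text
[611.9076619   85.13109276  54.21392159] [ 0.250912   -0.30402687  0.72690531]
[369.07717797 266.870413  ]
[369.94774927 259.23214301]
```

View pics/c5.png

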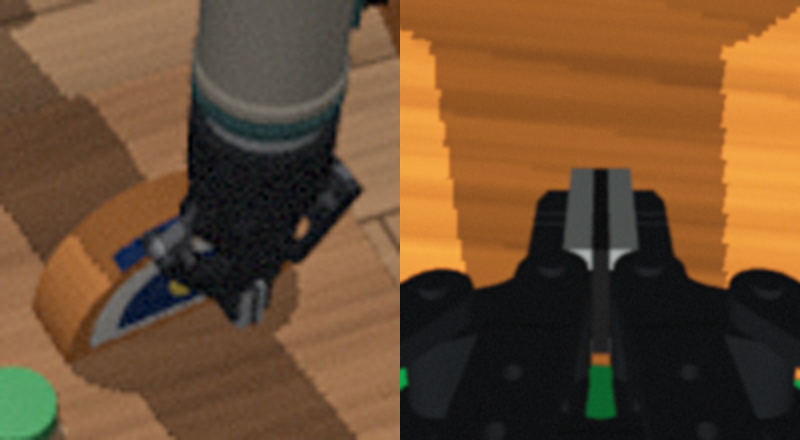

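The fingertip is at scene (371,261), so its real height is about 80 mm, or 58 mm above the board. That is in front of the label's upper part, so I'll push.

move_arm([
  [[-10,-1,0],[0,0,0],0],
  [[-10,-1,0],[0,0,0],0],
  [[-10,-1,0],[0,0,0],0],
  [[-4,-1,0],[0,0,0],0],
  [[-4,0,0],[0,0,0],0],
  [[-4,-1,0],[0,0,0],0],
  [[-4,0,0],[0,0,0],0],
  [[-4,0,0],[0,0,0],0],
  [[-4,-1,0],[0,0,0],0],
])

```text
clock: 7.62
eef_pos: [559.9, 79.6, 55.5]
tool_rot: [3.141, 0.004, -3.031]
force: [2.8, 0.3, 1.3]
width: -0.3
gripper_force: 1.5
```

Run:
```python
from h import *
w=cams.get_image("wrist");s=cams.get_image("scene")
cv2.imwrite("pics/c6.png",np.hstack([cv2.resize(s[180:290,310:410],(400,440),interpolation=2),cv2.resize(w,(400,440))]))
```

```text
(no output)
```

View pics/c6.png

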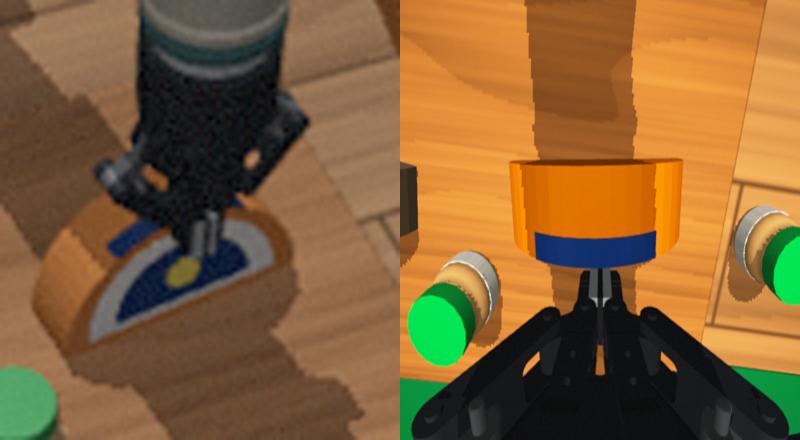

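The tips now touch the upper label with 2.8 N and the cheese is starting to tilt. I'll keep going.

move_arm([
  [[-4,0,0],[0,0,0],0],
  [[-4,-1,0],[0,0,0],0],
  [[-4,0,0],[0,0,0],0],
  [[-4,-1,0],[0,0,0],0],
  [[-4,0,0],[0,0,0],0],
])

```text
clock: 8.35
eef_pos: [537.3, 77.0, 54.6]
tool_rot: [-3.141, -0.001, -3.031]
force: [2.0, -1.0, 1.3]
width: -0.4
gripper_force: 0.7
```

move_arm([
  [[-4,0,0],[0,0,0],0],
  [[-4,-1,0],[0,0,0],0],
  [[-4,0,0],[0,0,0],0],
  [[-4,-1,0],[0,0,0],0],
  [[0,0,0],[0,0,0],0],
])

```text
clock: 8.98
eef_pos: [521.7, 75.1, 54.7]
tool_rot: [-3.142, -0.001, -3.031]
force: [0.3, 0.4, 0.1]
width: 0.1
gripper_force: 0.0
```

Run:
```python
from h import *
w=cams.get_image("wrist");s=cams.get_image("scene")
cv2.imwrite("pics/c7.png",np.hstack([cv2.resize(s[180:290,310:410],(400,440),interpolation=2),cv2.resize(w,(400,440))]))
```

```text
(no output)
```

View pics/c7.png

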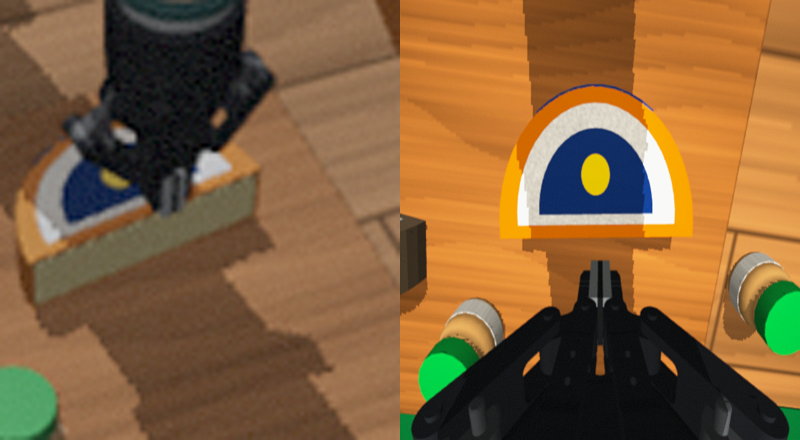

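The amber half lies flat with its label up. Next is the grey half, from its -x side.

move_arm([
  [[0,0,30],[0,0,0],0],
  [[0,0,50],[0,0,0],0],
  [[0,0,50],[0,0,0],0],
  [[-9,-45,0],[0,0,-3],0],
  [[-9,-45,0],[0,0,-3],0],
  [[-9,-45,0],[0,0,-3],0],
  [[-9,-45,0],[0,0,-3],0],
  [[-9,-45,0],[0,0,-1],0],
  [[-2,-29,0],[0,0,0],0],
  [[0,0,0],[0,0,0],0],
])

```text
clock: 10.32
eef_pos: [474.8, -181.7, 185.0]
tool_rot: [-3.14, 0.0, 3.02]
force: [-0.3, -0.1, -0.1]
width: -0.0
gripper_force: 0.0
```

Run:
```python
from h import *
t=cams.get_image("top");s=cams.get_image("scene")
m=mask(s,"red",(210,250,290,280));uv=np.argwhere(m)[:,::-1];print(len(uv),onplane("scene",uv,101).mean(0))
print(status.read_state()["eef_pos"])
```

```text
173 [ 536.03386605 -187.3835877   101.        ]
[ 475.37454161 -178.25687677  184.74132686]
```

move_arm([
  [[0,0,-40],[0,0,0],0],
  [[0,0,-40],[0,0,0],0],
  [[0,0,-30],[0,0,0],0],
  [[0,0,-20],[0,0,0],0],
  [[0,0,0],[0,0,0],0],
  [[10,-1,0],[0,0,0],0],
  [[10,-1,0],[0,0,0],0],
  [[8,-1,0],[0,0,0],0],
])

```text
clock: 11.42
eef_pos: [505.2, -181.9, 55.7]
tool_rot: [-3.141, 0.002, 3.026]
force: [-0.4, -0.6, 0.2]
width: 0.3
gripper_force: 0.0
```

move_arm([
  [[4,0,0],[0,0,0],0],
  [[4,-1,0],[0,0,0],0],
  [[4,0,0],[0,0,0],0],
  [[4,-1,0],[0,0,0],0],
  [[4,0,0],[0,0,0],0],
])

```text
clock: 12.05
eef_pos: [522.7, -183.8, 54.7]
tool_rot: [3.141, -0.001, 3.025]
force: [-2.8, -1.1, 1.8]
width: -0.2
gripper_force: 1.2
```

Contact at 2.8 N, the same as with the amber half. I'll continue.

move_arm([
  [[4,0,0],[0,0,0],0],
  [[4,-1,0],[0,0,0],0],
  [[4,0,0],[0,0,0],0],
  [[4,-1,0],[0,0,0],0],
  [[4,0,0],[0,0,0],0],
])

```text
clock: 12.68
eef_pos: [544.0, -186.0, 54.9]
tool_rot: [-3.141, 0.001, 3.025]
force: [-0.9, -0.3, 1.4]
width: 0.2
gripper_force: 0.6
```

move_arm([
  [[4,0,0],[0,0,0],0],
  [[4,-1,0],[0,0,0],0],
  [[4,0,0],[0,0,0],0],
  [[4,-1,0],[0,0,0],0],
  [[0,0,0],[0,0,0],0],
])

```text
clock: 13.3
eef_pos: [559.7, -187.9, 54.8]
tool_rot: [-3.141, 0.0, 3.026]
force: [0.0, -0.4, -0.5]
width: -0.0
gripper_force: 0.0
```

The force is back to zero, so it should have fallen. I'll retreat upward and check.

move_arm([
  [[0,0,30],[0,0,0],0],
  [[0,0,50],[0,0,0],0],
  [[0,0,50],[0,0,0],0],
  [[-30,0,30],[0,0,0],0],
  [[-40,0,30],[0,0,0],0],
  [[-40,0,0],[0,0,0],0],
  [[0,0,0],[0,0,0],0],
])

```text
clock: 14.18
eef_pos: [446.2, -188.0, 245.4]
tool_rot: [3.141, -0.001, 3.023]
force: [0.5, 0.4, 0.7]
width: -0.3
gripper_force: 0.0
```

Run:
```python
from h import *
t=cams.get_image("top");s=cams.get_image("scene")
cv2.imwrite("pics/end.png",np.hstack([cv2.resize(s[180:340,180:450],(540,320)),cv2.resize(t[165:325,255:385],(260,320))]))
for n,c,b in(("blue",'scene',(300,190,400,290)),("red",'scene',(200,240,300,330))):
    uv=np.argwhere(mask(s,n,b))[:,::-1];print(n,len(uv),onplane(c,uv,68).mean(0).round())
```

```text
blue 291 [477.  65.  68.]
red 553 [ 618. -197.   68.]
```

View pics/end.png

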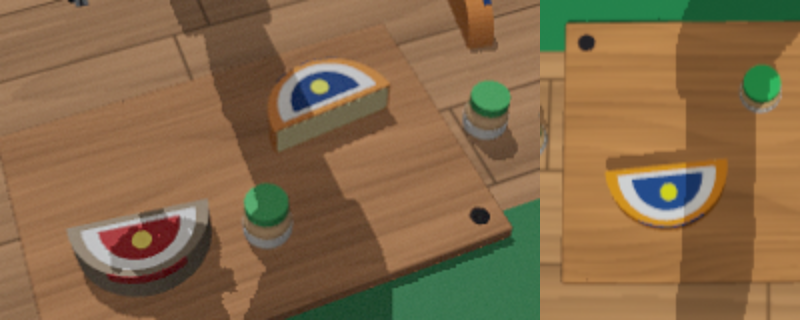

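Both halves lie flat on the board with labels up, amber near (477,65) and grey near (618,-197). The jars are undisturbed and the arm is clear.

```bash
python3 -c "
from cell import ctrl
print(ctrl.finish_job())"
```

```text
the job is handed in; nothing more can be done
None
```

I tipped both half cheeses over with gentle pushes (about 3 N read at the tool); the last camera check showed them flat on the board, labels up, with the jars where they were, and I handed the job in at about 14 s without a verdict coming back (the wrapped cheese was outside that last crop, but the arm never went near it).

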